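# Reset the cam clamp of the tube reader

## Task

The quick-release clamp that holds the tube reader on its rail has worked slack. Flip its cam lever fully open, and with the lever open turn the bar-shaped adjusting nut (clockwise, seen from its outer end) until its pointed end lines up with the tab of the setting ring under it; then flip the lever fully closed and let go. Do not shift the setting ring, and leave both bottles, the jar and the tube rack where they stand.

Things in the scene. Friction and masses are not known exactly. Their poses are not given: they have to be found in the camera images.
- stand: Fixed reader stand: two posts 280 mm apart (20 mm thick, on 130 x 50 x 12 mm feet) carry a level 25 mm rail along its y axis, axis 150 mm up, 310 mm long. Mid-rail: split collar (50 mm round), white reader head hung below, and a clamp skewer leaning 42 degrees from vertical: nut on its upper end (towards -x), lever on its lower end (towards +x). Origin on the table under mid-rail, z up.
- lever (a joint): Dark steel cam lever on the skewer's lower end, rad: 0 = fully closed (square to the skewer, pointing to the stand's +x, 42 degrees above level), growing as it swings down; 1.35 = fully open, at its stop (35 degrees below level). It stays where it is left and stiffens as it closes: closing takes 0.2 to 0.35 N m, opening 0.06 to 0.25.
- lever_hinge (a point): Point on the lever's pivot axis. Its y axis is the level pivot axis (parallel to the rail); its x axis points along the lever to its free end; opening is a positive turn about y. Cam 26 mm in diameter and 26 mm wide about it.
- lever_grip (a point): Point in the middle of the lever arm, 96 mm from the pivot and 20 mm short of its free end, axes as lever_hinge. The arm is 14 mm wide along y and 9 mm thick along z; it ends in a 16 mm round bead of the same width.
- nut (a joint): Adjusting nut, in rad, on the upper end of the skewer; grows counter-clockwise seen from its outer end, from -1.2 to 2.2; friction 0.06 N m, stays where it is left. It is lined up when it equals the joint 'ring' (start: 0.25 to 2.1 rad above it, so it is tightened clockwise).
- nut_grip (a point): Point on the nut's axis to grip. z = skewer axis, outward (up, leaning 42 degrees to the stand's -x); x points to the nut's pointed end. Aluminium bar, 12 mm thick along y, 24 mm tall (14 mm below to 10 mm above this point); pointed end 31 mm from the axis, square end 25 mm; on a 22 mm stem. The ring's face lies 28 mm below this point, the rib on its tab 25 mm below.
- ring (a joint): Dark setting ring (52 mm diameter, 6 mm thick) under the nut, about the same axis and same sense as the nut; very stiff, set somewhere from -0.5 to 0.5 rad and to be left so. At 0 its tab points square away from the rail, up and to the stand's +x.
- ring_tab (a point): Outer end of the ring's tab (7 mm wide), 44 mm from the axis, on its upper face. x axis points outward along the tab, z along the skewer's axis.
- bottle: Bystander: white reagent bottle, 60 mm diameter, 150 mm tall. Origin at the centre of its underside.
- jar: Bystander: amber jar, 52 mm diameter, 100 mm tall. Origin at the centre of its underside.
- flask: Bystander: tall plain white bottle without a label, 66 mm diameter, 200 mm tall. Origin at the centre of its underside.
- rack: Bystander: white tube rack, 60 x 150 mm, with capped tubes up to 98 mm high; its length along its y axis. Origin at the centre of its underside.

How it is judged (in metres and radians):
On the way, in this order (a step that is already met when the one before it is completed fails the run):
1. the lever is flipped fully open (value of joint lever above 1.2 rad), for 0.2 s.
2. with the lever open, the nut's point is turned into line with the ring's tab (value of joint lever above 1.1 rad and angle between the x axis of nut_grip and the x axis of ring_tab, either way round below 0.2 rad), for 0.2 s.
At the end, for the whole second after the job is handed in: the lever is fully closed (within 0.08 rad), the nut's pointed end is within 0.2 rad of the ring's tab, the ring has not been shifted (6 mm at the tab), bottles, jar and rack at rest (value of joint lever below 0.08 rad and angle between the x axis of nut_grip and the x axis of ring_tab, either way round below 0.2 rad and distance of ring_tab from where it was at the start of the episode below 0.006 m and linear speed of each of bottle, jar, rack, flask below 0.02 m/s); the robot touches nothing.
It fails at once if the setting ring is shifted (6 mm at its tab) (distance of ring_tab from where it was at the start of the episode above 0.006 m).
It fails at once if the bottle is shifted by 15 mm or tipped (distance of bottle from where it was at the start of the episode above 0.015 m or angle between bottle's own z axis and vertical above 0.25 rad).
It fails at once if the jar is shifted by 15 mm or tipped (distance of jar from where it was at the start of the episode above 0.015 m or angle between jar's own z axis and vertical above 0.25 rad).
It fails at once if the tube rack is shifted by 15 mm or tipped (distance of rack from where it was at the start of the episode above 0.015 m or angle between rack's own z axis and vertical above 0.25 rad).
It fails at once if the tall bottle is shifted by 15 mm or tipped (distance of flask from where it was at the start of the episode above 0.015 m or angle between flask's own z axis and vertical above 0.25 rad).
It also fails if it takes over 72 s, if anything falls off the work surface, if the arm or the gripper's body presses on something with over 40 N, if the wrist force passes 120 N, or if a joint passes its speed limit or range.

## Robot

A 6-joint arm with a two-finger parallel gripper is mounted at the origin on the work surface. World frame = base frame: x ahead of the robot, y to its left, z up, the work surface at z = 0. Lengths are in mm, angles in degrees, forces in N, time in s.
With the tool pointing down it reaches from about 300 to 850 mm from the base axis. Payload 4.2 kg.
Tool frame: the origin (TCP) lies on the centre line of the jaws, within the pads' length; the fingertips stand 8 mm ahead of it and the grasp point (between the pads) lies 11 mm behind it; z points along the fingers, y is the line along which they close (so a half turn about z gives the same grasp; the last joint's range is limited). The gripper opens to 91 mm and grips with 3 to 60 N. Pads are 32 mm wide; open, the fingers measure 118 mm over their backs; the gripper's body (76 mm by 178 mm) begins 60 mm behind the grasp point.
Start: joints at [-75.057, 18.312, 89.639, -0, 72.044, -1.146], TCP at [159.349, -552.495, 221.976] pointing down, gripper open.
Joint ranges: [-177.97, 177.97], [-48.28, 115.42], [12.27, 149.76], [-77.06, 257.06], [2.81, 150.46], [-146.56, 146.56]. Speed limits (degrees/s): [147.25, 147.25, 180, 180, 180, 180].

## Interface

Orientations are given as [roll, pitch, yaw] about the fixed x, y, z axes, in that order (R = Rz(yaw) Ry(pitch) Rx(roll)).
In Python, from workcell import telemetry, eyes, ticket gives the robot as it stands. The module is installed in compiled form; this text tells all that it offers.
- The arm moves only by the shell command python3 -m crank 'ROWS' [OPENING] [FORCE]. ROWS is JSON, a list of rows, each an object of numbers: "dx", "dy", "dz": the shift along the world's x, y, z normalised to -1 to 1, where 1 is 80 cm; "yaw": the turn about the world's z normalised to -1 to 1, where 1 is 5 degrees. A call has 1 to 10 rows; each row shifts and turns the commanded pose from where the row before left it; what a row does not reach is not made up. A row lasts 1/8 s, in which the tool goes at most 62.5 mm and 10.7 degrees, less where a joint would pass 70% of its speed; a pose out of reach is approached as far as the arm can. A call with a number of a shift or a turn outside -1 to 1 is refused whole. A call with a gripper value outside its range is refused whole. OPENING is the opening, from 0 (shut) to 1 (fully open), set as the call begins (- or left out, the last holds). The fingers move at their own pace and stop on an object; FORCE is the grip in N (left out, the last holds). Time passes only in rows, so rows that do not move let the fingers close. It gives the time, the measured TCP pose, the force, the opening and the grip force at its end, in the units of the state.
- telemetry.state(): the state, without advancing time (a new reading comes with each control period).
- eyes.grab_frame(name): name is "scene" or "top"; returns the picture (400x640x3 uint8, red, green, blue); there is no depth.
- eyes.calibration(name): a dict with "camera_matrix" (3x3 intrinsics, pixels), "k1" (the pictures are not rectified: a ray, as slopes to the right and down, at radius r is drawn at 1 + k1 r^2 times it, then the intrinsics apply), "world_from_camera" (4x4, takes a point from camera to world coordinates). Camera axes: x right, y down, z forward; pixel columns grow to the right and rows downward; lengths in mm; the calibration is good to about 2 mm. A picture is of the moment at which its call begins. calibration takes no time and is no camera call.
- ticket.job_done(): hands the job in; it is judged then, once.
The state is a dict: "time_s": time; "qpos": joint angles; "qvel": joint speeds; "effort": joint torques, N m; "ee_pos": TCP position; "ee_rot": TCP orientation; "force": force on the tool from outside, world axes, zero at the start; "torque": the same for the moment, N m; "gripper_width": finger opening in mm; "gripper_force": force on a finger pad.
Only numpy, scipy, OpenCV 4.12 (cv2) and the standard library are available. Lean on these libraries where they do the work, as an engineer would, in place of code of your own. Each camera call takes 0.05 s, during which the arm holds its last target. There are 200 camera calls.

## Working session

There is one attempt and no reset: what is moved stays moved. The work goes in short steps, Python scripts to look and compute and a shell command to move; the robot and the scene stay as the last step left them, time stands still between calls to the robot, and variables do not carry over. Pictures are saved under pics/ and viewed, at most 10 in all, crops included, and the job is handed in when it is done.

```bash
mkdir -p pics; python3 - <<'E'
from workcell import telemetry, eyes
import cv2
for n in ("scene","top"):
    f=eyes.grab_frame(n); cv2.imwrite(f"pics/{n}0.png",f[:,:,::-1])
    c=eyes.calibration(n); print(n,c)
print(telemetry.state())
E
```

```text
scene {'camera_matrix': array([[461.81284742,   0.        , 316.10057388],
       [  0.        , 461.81284742, 200.74923734],
       [  0.        ,   0.        ,   1.        ]]), 'k1': -0.02358624942929742, 'world_from_camera': array([[ 1.71169036e-01,  6.82545996e-01, -7.10515394e-01,
         1.14747906e+03],
       [ 9.85225661e-01, -1.22690773e-01,  1.19487953e-01,
        -5.60850521e+01],
       [-5.61765889e-03, -7.20470636e-01, -6.93462691e-01,
         7.45750700e+02],
       [ 0.00000000e+00,  0.00000000e+00,  0.00000000e+00,
         1.00000000e+00]])}
top {'camera_matrix': array([[489.2953586 ,   0.        , 314.14845625],
       [  0.        , 489.2953586 , 191.24190036],
       [  0.        ,   0.        ,   1.        ]]), 'k1': -0.14154306233297592, 'world_from_camera': array([[-1.30752932e-01, -9.66906419e-01,  2.19079089e-01,
         3.46445715e+02],
       [-9.91405176e-01,  1.28502291e-01, -2.45548034e-02,
         5.33092128e+01],
       [-4.40996767e-03, -2.20406755e-01, -9.75398080e-01,
         1.04736382e+03],
       [ 0.00000000e+00,  0.00000000e+00,  0.00000000e+00,
         1.00000000e+00]])}
{'time_s': 0.1, 'qpos': array([-7.50583323e+01,  1.83474256e+01,  8.96974648e+01,  4.71122690e-04,
        7.20438916e+01, -1.14365354e+00]), 'qvel': array([ 0.00355034, -0.0792986 , -0.13570289, -0.02702383,  0.12000969,
        0.01232761]), 'effort': array([ 5.29760346e-04, -4.13332236e+01, -2.32510060e+01,  7.29946489e-02,
        4.22694243e-02, -5.28780561e-05]), 'ee_pos': array([ 159.2302239 , -552.0725209 ,  221.22310298]), 'ee_rot': array([-1.79911245e+02, -2.21987681e-03,  1.60851739e+01]), 'force': array([ 0.774381  , -0.10949548, -0.15399442]), 'torque': array([ 0.01142105, -0.05531798,  0.00716303]), 'gripper_force': 0.0, 'gripper_width': 91.3565695455834}
```

View pics/scene0.png

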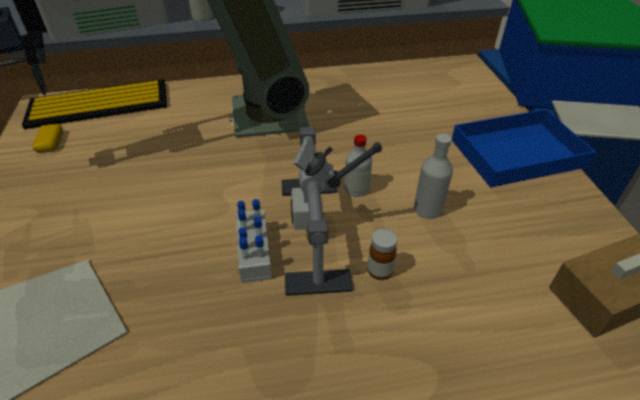

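View pics/top0.png

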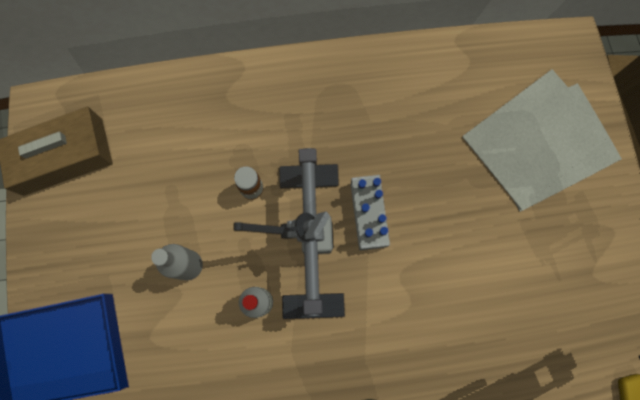

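Both views show the stand mid-table: the lever at top (238,226), the posts at (308,155) and (313,306), the red-capped bottle at (257,300), the jar at (247,182), the flask at (178,262) and the rack at (370,212). I'll zoom in for the details.

```bash
python3 - <<'E'
import cv2
a=cv2.imread("pics/top0.png")[130:330,140:400]; cv2.imwrite("pics/topc.png",cv2.resize(a,None,fx=3,fy=3,interpolation=cv2.INTER_CUBIC))
a=cv2.imread("pics/scene0.png")[120:300,225:465]; cv2.imwrite("pics/scenec.png",cv2.resize(a,None,fx=3.3,fy=3.3,interpolation=cv2.INTER_CUBIC))
E
```

```text
(no output)
```

View pics/topc.png

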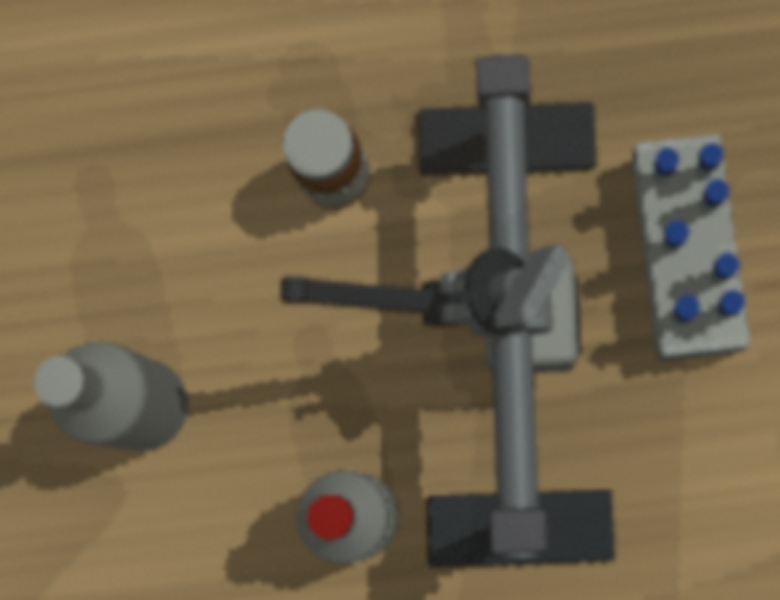

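View pics/scenec.png

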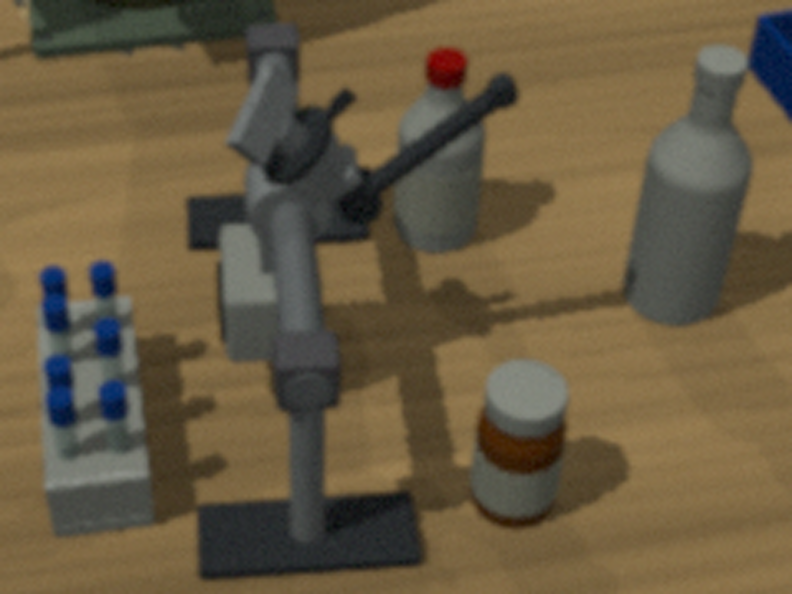

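The crops show the closed lever's bead at topc (294,289) and scenec (502,90). The nut bar runs from (530,318) to (562,250) in topc, and the ring tab is at scenec (345,97). Next I fit the stand pose and project the model.

```bash
cat > h.py <<'E'
import numpy as np, cv2
from workcell import eyes
from scipy.optimize import least_squares
C={n:eyes.calibration(n) for n in ("scene","top")}
def proj(n,P):
    c=C[n]; W=np.linalg.inv(c["world_from_camera"]); P=np.atleast_2d(P)
    p=P@W[:3,:3].T+W[:3,3]; s=p[:,:2]/p[:,2:]; s=s*(1+c["k1"]*(s**2).sum(1,keepdims=True))
    K=c["camera_matrix"]; return s*[K[0,0],K[1,1]]+K[:2,2]
def onplane(n,uv,z):
    return np.array([least_squares(lambda q:(proj(n,[q[0],q[1],z])[0]-u),[500,0]).x for u in np.atleast_2d(uv)])
def tri(ut,us): return least_squares(lambda q:np.r_[proj("top",q)[0]-ut,proj("scene",q)[0]-us],[500,0,150.])
T=lambda a:np.array(a,float)/3+[140,130]
S=lambda a:np.array(a,float)/3.3+[225,120]
def st(p,P):
    c,s=np.cos(p[2]),np.sin(p[2]); P=np.atleast_2d(P)
    return np.c_[p[0]+c*P[:,0]-s*P[:,1],p[1]+s*P[:,0]+c*P[:,1],P[:,2]]
E
cat > fit.py <<'E'
from h import *
M=[[65,-165,12],[-65,-165,12],[-65,-115,12],[65,-115,12],[65,115,12],[-65,115,12],[-65,165,12],[65,165,12]]
uv=T([(418,110),(594,103),(595,168),(420,175),(430,500),(612,491),(613,557),(430,566)])
Ms=[[65,-165,12],[65,-115,12],[-65,-115,12],[-65,-165,12]]; uvs=S([(420,560),(412,495),(200,505),(202,573)])
r=least_squares(lambda p:np.r_[proj("top",st(p,M))-uv,proj("scene",st(p,Ms))-uvs].ravel(),[500,0,1.6])
p=r.x; print("stand",p[:2],np.degrees(p[2])); print(np.round(r.fun.reshape(-1,2),1).tolist())
def inst(w): 
    d=np.array(w)-[p[0],p[1],0]; c,s=np.cos(p[2]),np.sin(p[2]); return np.round([c*d[0]+s*d[1],-s*d[0]+c*d[1],d[2]],1)
for k,a,b in [("bead",(294,289),(502,90)),("cam",(438,302),(358,195))]:
    q=tri(T(a),S(b)); print(k,q.x.round(1),inst(q.x),np.round(q.fun,1))
for k,n,u,z in [("bottle",'top',(330,517),150),("jar",'top',(318,143),100),("flask",'top',(60,381),200),("bottle_s","scene",(447,60),150),("jar_s","scene",(527,382),100),("flask_s","scene",(721,58),200)]:
    w=onplane(n,(T if n=='top' else S)(u),z)[0]; print(k,w.round(0),inst([*w,z]))
for u in [(637,147),(720,138),(748,346),(660,356)]:
    w=onplane("top",T(u),50)[0]; print("rack",inst([*w,50]))
E
python3 fit.py
```

```text
stand [476.45876005  47.88384854] 84.89274799525235
[[-1.1, -1.0], [-0.7, -1.2], [0.2, -0.7], [-1.2, -0.6], [-1.4, -1.5], [0.2, -1.2], [1.1, 1.1], [-0.6, 0.8], [0.5, -1.3], [-0.6, -2.3], [-1.7, -0.8], [-1.4, -0.3]]
bead [488.3 170.3 220.9] [122.9  -0.9 220.9] [-0.3 -0.  -0.3  0. ]
cam [480.9  91.6 148.1] [ 43.9  -0.5 148.1] [ 0.3  0.   0.3 -0. ]
bottle [359. 173.] [113.7 127.8 150. ]
jar [605. 161.] [ 124.3 -117.8  100. ]
flask [455. 316.] [264.8  45.1 200. ]
bottle_s [362. 174.] [115.9 125.6 150. ]
jar_s [601. 165.] [ 128. -114.  100.]
flask_s [455. 318.] [267.1  45.6 200. ]
rack [ -92.6 -118.3   50. ]
rack [-151.4 -122.3   50. ]
rack [-160.3   24.7   50. ]
rack [-99.7  28.7  50. ]
```

```bash
cat > nut.py <<'E'
from h import *
import sys
p=[476.46,47.88,np.radians(84.89)]
a=np.radians(42); Z=np.array([-np.sin(a),0,np.cos(a)]); E1=np.array([np.cos(a),0,np.sin(a)]); Y=np.array([0,1.,0])
H=np.array([42.8,0,148.5])
d=lambda f:np.cos(f)*E1+np.sin(f)*Y
def bar(L,f):
    x=d(f); y=np.cross(Z,x); N=H+L*Z
    o=[(31,0),(25,6),(-25,6),(-25,-6),(25,-6),(31,0)]
    return N,[np.array([N+u*x+v*y+w*Z for u,v in o]) for w in (10,-14)]
def ring(L,r):
    x=d(r); y=np.cross(Z,x); c=H+(L-28)*Z
    t=np.linspace(0,2*np.pi,40); return np.array([c+26*d(k) for k in t]), np.array([c+44*x,c+44*x+3.5*y,c+20*x+3.5*y,c+20*x-3.5*y,c+44*x-3.5*y,c+44*x])
def overlay(n,img,off,k,L,f,r,out):
    im=cv2.resize(img,None,fx=k,fy=k,interpolation=cv2.INTER_CUBIC)
    for pts,col in [(b,(0,255,0)) for b in bar(L,f)[1]]+[(ring(L,r)[0],(0,255,255)),(ring(L,r)[1],(0,0,255))]:
        q=(proj(n,st(p,pts))-off+0.5)*k; cv2.polylines(im,[np.round(q).astype(int)],False,col,1)
    return im
E
python3 - <<'E'
from nut import *
tab=S((345,97))
r=least_squares(lambda q:proj("scene",st(p,H+(q[0]-26)*Z+43*d(q[1])))[0]-tab,[80,0.])
print("L,rho from tab",r.x,r.fun)
# bar centre of top face in both views
for n,u in (("top",T((546,284))),):
    q=least_squares(lambda v:np.r_[proj(n,st(p,H+(v[0]+10)*Z))[0]-u],[80.]); print(n,"L",q.x,q.fun)
L,rho=r.x
ims=[]
for f in (1.3,1.7):
    for n,(x,y) in (("top",(270,185)),("scene",(275,115))):
        a_=cv2.imread(f"pics/{n}0.png")[y:y+60,x:x+80]
        ims.append(overlay(n,a_,np.array([x,y]),5,q.x[0],f,rho,None))
cv2.imwrite("pics/ov.png",np.vstack([np.hstack(ims[:2]),np.hstack(ims[2:])])[:600])
E
```

```text
L,rho from tab [ 8.63174204e+01 -2.13933034e-02] [-3.18323146e-12  1.19371180e-12]
top L [85.34178261] [-0.24425668 -1.1458849 ]
```

View pics/ov.png

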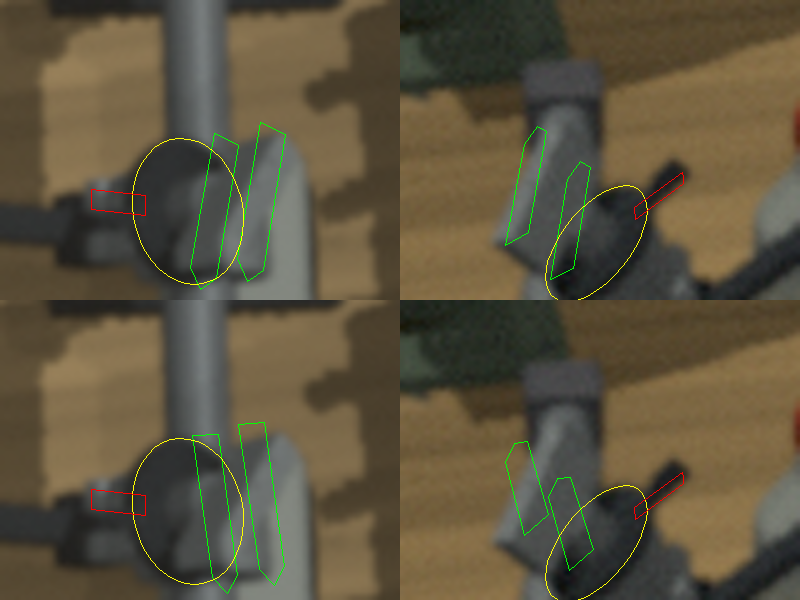

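The overlay matches the ring tab at about 0 rad. The bar looks nearer 1.0 rad. Plan:
- Grip the lever across its width and swing it open.
- Close the jaws along the rail's direction on the nut, which squares the bar to the tab at about 0.
- Swing the lever shut.

First, the approach.

```bash
python3 -m crank '[{"dz":0.0675},{"dz":0.0675},{"dx":0.0292,"dy":0.0638,"yaw":0.983},{"dx":0.0292,"dy":0.0638,"yaw":0.983},{"dx":0.0292,"dy":0.0638,"yaw":0.983},{"dx":0.0292,"dy":0.0638,"yaw":0.983},{"dx":0.0292,"dy":0.0638,"yaw":0.983},{"dx":0.0292,"dy":0.0638,"yaw":0.983},{"dx":0.0292,"dy":0.0638,"yaw":0.983},{"dx":0.0292,"dy":0.0638,"yaw":0.983}]' 0.6 15
python3 -m crank '[{"dx":0.0292,"dy":0.0638,"yaw":0.983},{"dx":0.0292,"dy":0.0638,"yaw":0.983},{"dx":0.0292,"dy":0.0638,"yaw":0.983},{"dx":0.0292,"dy":0.0638,"yaw":0.983},{"dx":0.0292,"dy":0.0638,"yaw":0.983},{"dx":0.0292,"dy":0.0638,"yaw":0.983},{},{}]'
```

```text
validation failed for argument at $[0]...
validation failed for argument at $[0]...
```

```bash
python3 -m crank '[{"dx":0,"dy":0,"dz":0.0675,"yaw":0},{"dx":0,"dy":0,"dz":0.0675,"yaw":0},{"dx":0.0292,"dy":0.0638,"dz":0,"yaw":0.983},{"dx":0.0292,"dy":0.0638,"dz":0,"yaw":0.983},{"dx":0.0292,"dy":0.0638,"dz":0,"yaw":0.983},{"dx":0.0292,"dy":0.0638,"dz":0,"yaw":0.983},{"dx":0.0292,"dy":0.0638,"dz":0,"yaw":0.983},{"dx":0.0292,"dy":0.0638,"dz":0,"yaw":0.983},{"dx":0.0292,"dy":0.0638,"dz":0,"yaw":0.983},{"dx":0.0292,"dy":0.0638,"dz":0,"yaw":0.983}]' 0.6 15
```

```text
time_s: 1.35
ee_pos: [346.5, -142.4, 329.8]
ee_rot: [180.0, -0.0, 55.5]
force: [1.0, -1.1, -0.4]
gripper_width: 54.7
gripper_force: 0.0
```

```bash
python3 -m crank '[{"dx":0.0292,"dy":0.0638,"dz":0,"yaw":0.983},{"dx":0.0292,"dy":0.0638,"dz":0,"yaw":0.983},{"dx":0.0292,"dy":0.0638,"dz":0,"yaw":0.983},{"dx":0.0292,"dy":0.0638,"dz":0,"yaw":0.983},{"dx":0.0292,"dy":0.0638,"dz":0,"yaw":0.983},{"dx":0.0292,"dy":0.0638,"dz":0,"yaw":0.983},{"dx":0,"dy":0,"dz":0,"yaw":0},{"dx":0,"dy":0,"dz":0,"yaw":0}]'; python3 - <<'E'
from h import *
from workcell import telemetry
print(telemetry.state()["qpos"])
a=eyes.grab_frame("scene")[60:240,220:460,::-1]; cv2.imwrite("pics/s1.png",cv2.resize(a,None,fx=3.3,fy=3.3,interpolation=cv2.INTER_CUBIC))
E
```

```text
time_s: 2.35
ee_pos: [485.9, 161.7, 329.4]
ee_rot: [-179.9, 0.1, 84.9]
force: [-0.4, -0.2, -0.1]
gripper_width: 54.9
gripper_force: 0.0
[ 1.71440450e+01  9.73999522e+00  8.59597348e+01 -3.52664181e-02
  8.43934817e+01  2.22449713e+01]
```

View pics/s1.png

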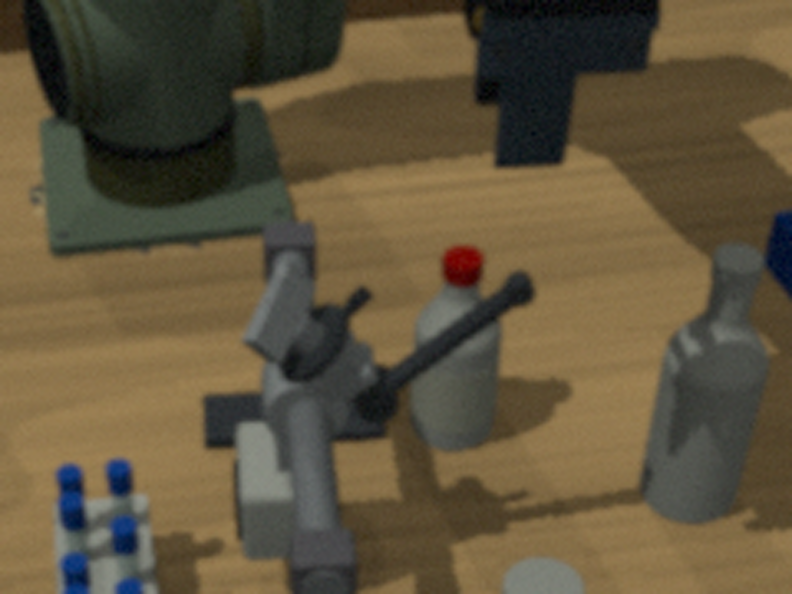

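The gripper hangs over the lever: finger at about (535,120), bead at (518,288). I'll descend and grip.

```bash
python3 -m crank '[{"dx":0,"dy":0,"dz":-0.04,"yaw":0},{"dx":0,"dy":0,"dz":-0.04,"yaw":0},{"dx":0,"dy":0,"dz":-0.04,"yaw":0},{"dx":0,"dy":0,"dz":-0.04,"yaw":0},{"dx":0,"dy":0,"dz":0,"yaw":0}]'; python3 -m crank '[{"dx":0,"dy":0,"dz":0,"yaw":0},{"dx":0,"dy":0,"dz":0,"yaw":0},{"dx":0,"dy":0,"dz":0,"yaw":0},{"dx":0,"dy":0,"dz":0,"yaw":0},{"dx":0,"dy":0,"dz":0,"yaw":0}]' 0 20
```

```text
time_s: 3.02
ee_pos: [484.5, 160.3, 200.4]
ee_rot: [-179.7, 0.1, 84.8]
force: [0.1, -0.3, 0.3]
gripper_width: 54.5
gripper_force: 0.0
time_s: 3.65
ee_pos: [487.3, 162.1, 202.4]
ee_rot: [179.9, -0.0, 84.9]
force: [2.3, -1.1, 0.1]
gripper_width: 14.1
gripper_force: 20.0
```

The grip width of 14.1 mm matches the lever arm. Next I swing it open along the arc.

```bash
python3 -m crank '[{"dx":0.0010,"dy":0.0114,"dz":-0.0149,"yaw":0},{"dx":0.0008,"dy":0.0090,"dz":-0.0165,"yaw":0},{"dx":0.0006,"dy":0.0063,"dz":-0.0178,"yaw":0},{"dx":0.0003,"dy":0.0034,"dz":-0.0185,"yaw":0},{"dx":0,"dy":0.0005,"dz":-0.0188,"yaw":0}]'; python3 -m crank '[{"dx":-0.0002,"dy":-0.0024,"dz":-0.0187,"yaw":0},{"dx":-0.0005,"dy":-0.0053,"dz":-0.018,"yaw":0},{"dx":-0.0007,"dy":-0.0081,"dz":-0.017,"yaw":0},{"dx":-0.0007,"dy":-0.0074,"dz":-0.0114,"yaw":0},{"dx":0,"dy":0,"dz":0,"yaw":0},{"dx":0,"dy":0,"dz":0,"yaw":0},{"dx":0,"dy":0,"dz":0,"yaw":0}]'
```

```text
time_s: 4.28
ee_pos: [489.7, 187.7, 132.0]
ee_rot: [179.9, -0.1, 84.9]
force: [4.0, 1.9, 3.8]
gripper_width: 13.9
gripper_force: 20.0
time_s: 5.15
ee_pos: [487.9, 168.8, 79.1]
ee_rot: [179.9, -0.1, 84.9]
force: [6.5, 3.2, -5.8]
gripper_width: 13.8
gripper_force: 20.0
```

```bash
python3 -m crank '[{"dx":0,"dy":0,"dz":0,"yaw":0},{"dx":0,"dy":0,"dz":0,"yaw":0},{"dx":0,"dy":0,"dz":0.04,"yaw":0},{"dx":0,"dy":0,"dz":0.07,"yaw":0},{"dx":0,"dy":0,"dz":0.07,"yaw":0},{"dx":0,"dy":0,"dz":0.07,"yaw":0},{"dx":0,"dy":0,"dz":0.06,"yaw":0},{"dx":0,"dy":0,"dz":0,"yaw":0},{"dx":0,"dy":0,"dz":0,"yaw":0}]' 0.6
python3 - <<'E'
from nut import *
fs=eyes.grab_frame("scene")[:,:,::-1]; ft=eyes.grab_frame("top")[:,:,::-1]
cv2.imwrite("pics/s2f.png",fs); cv2.imwrite("pics/t2f.png",ft)
a=fs[110:200,285:385]; b=ft[180:270,220:345]
k=4
o=overlay("scene",a,np.array([285,110]),k,85.8,1.0,0.0,None)
raw=cv2.resize(a,None,fx=k,fy=k,interpolation=cv2.INTER_CUBIC)
cv2.imwrite("pics/s2.png",np.hstack([raw,o])[:,:800])
E
```

```text
time_s: 6.28
ee_pos: [485.8, 167.7, 327.3]
ee_rot: [-179.8, 0.1, 84.9]
force: [0.3, -0.1, -0.3]
gripper_width: 54.7
gripper_force: 0.0
```

View pics/s2.png

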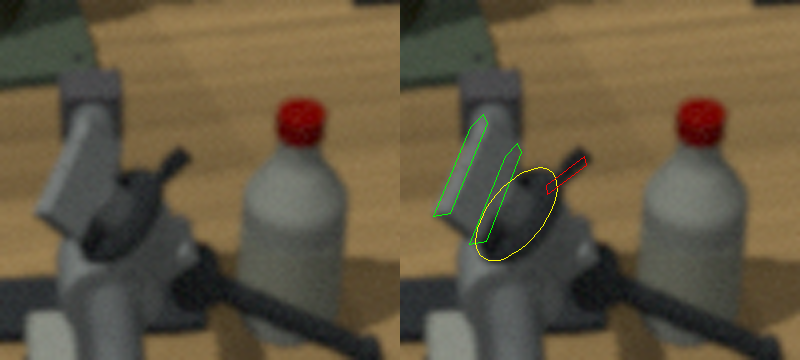

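```bash
python3 - <<'E'
from nut import *
for r in (-.2,0,.1,.2,.3,.4,.5):
    c=H+57.8*Z; q=proj("scene",st(p,[c,c+44*d(r),c+26*d(r)])); 
    w=c-3*Z; t=proj("scene",st(p,[w+2*Z+35*d(r)])); b=proj("scene",st(p,[w]))
    print(r,((q[1]-q[0])*4).round(1),((q[2]-q[0])*4).round(1))
f=cv2.imread("pics/s2f.png"); a=f[135:185,300:340]; k=10
raw=cv2.resize(a,None,fx=k,fy=k,interpolation=cv2.INTER_CUBIC); raw=cv2.convertScaleAbs(raw,alpha=1.8,beta=0)
ims=[raw]
# best-guess overlay with ring mid-plane shift
im=raw.copy()
for r,col in ((0.,(0,0,255)),(0.3,(0,255,0))):
    R,t=ring(85.8,r)
    for P in (R,t): cv2.polylines(im,[np.round((proj("scene",st(p,P))-[300,135]+.5+[1.5,.5])*k).astype(int)],False,col,1)
cv2.imwrite("pics/s3.png",np.hstack([raw,im]))
E
```

```text
-0.2 [ 70.3 -40.7] [ 41.1 -23.8]
0 [ 69.8 -53.4] [ 40.9 -31.3]
0.1 [ 68.4 -58.9] [ 40.1 -34.6]
0.2 [ 66.4 -63.8] [ 39.  -37.5]
0.3 [ 63.7 -67.9] [ 37.5 -40. ]
0.4 [ 60.4 -71.4] [ 35.6 -42.1]
0.5 [ 56.5 -74.1] [ 33.4 -43.8]
```

View pics/s3.png

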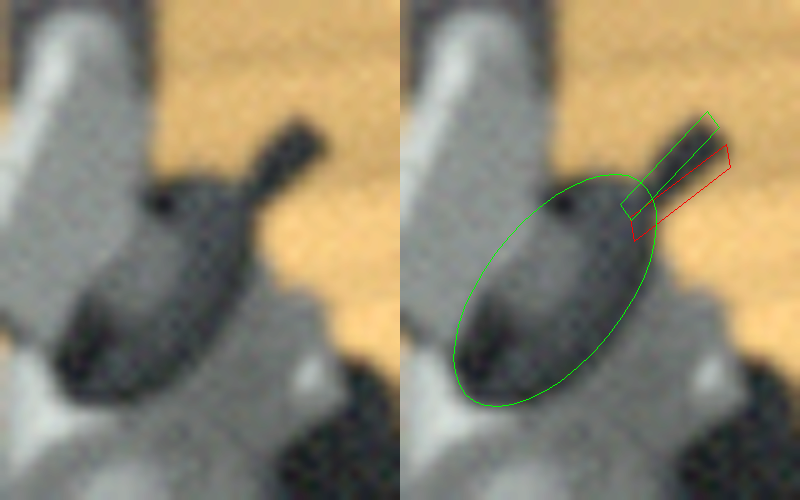

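The picture shows the lever open and the ring tab at about +0.28 rad: its edges run from (245,170) to (295,120), and the green ρ=0.3 model fits them. The bar is at about 1.0 rad. Jaws turned 21° from the stand axes will square the bar at about 0.28 (tan φ = 0.743 tan ψ).

```bash
python3 -m crank '[{"dx":-0.0029,"dy":-0.0338,"dz":0,"yaw":0.85},{"dx":-0.0029,"dy":-0.0338,"dz":0,"yaw":0.85},{"dx":-0.0029,"dy":-0.0338,"dz":0,"yaw":0.85},{"dx":-0.0029,"dy":-0.0338,"dz":0,"yaw":0.85},{"dx":-0.0029,"dy":-0.0338,"dz":0,"yaw":0.85},{"dx":0,"dy":0,"dz":0,"yaw":0},{"dx":0,"dy":0,"dz":-0.04,"yaw":0},{"dx":0,"dy":0,"dz":-0.04,"yaw":0},{"dx":0,"dy":0,"dz":0,"yaw":0},{"dx":0,"dy":0,"dz":0,"yaw":0}]' 1 12
```

```text
time_s: 7.62
ee_pos: [475.8, 33.4, 265.4]
ee_rot: [179.9, -0.0, 106.2]
force: [0.6, -0.7, 1.2]
gripper_width: 91.3
gripper_force: 0.0
```

```bash
python3 -m crank '[{"dx":0,"dy":0,"dz":-0.03,"yaw":0},{"dx":0,"dy":0,"dz":-0.031,"yaw":0},{"dx":0,"dy":0,"dz":0,"yaw":0},{"dx":0,"dy":0,"dz":0,"yaw":0}]'; python3 -m crank '[{"dx":0,"dy":0,"dz":0,"yaw":0},{"dx":0,"dy":0,"dz":0,"yaw":0},{"dx":0,"dy":0,"dz":0,"yaw":0},{"dx":0,"dy":0,"dz":0,"yaw":0},{"dx":0,"dy":0,"dz":0,"yaw":0},{"dx":0,"dy":0,"dz":0,"yaw":0},{"dx":0,"dy":0,"dz":0,"yaw":0},{"dx":0,"dy":0,"dz":0,"yaw":0}]' 0 12
```

```text
time_s: 8.12
ee_pos: [476.4, 33.0, 217.6]
ee_rot: [179.8, 0.0, 106.1]
force: [0.5, -0.2, -0.4]
gripper_width: 91.1
gripper_force: 0.0
time_s: 9.12
ee_pos: [475.0, 33.1, 216.3]
ee_rot: [180.0, -0.0, 106.1]
force: [-1.8, 0.7, 3.3]
gripper_width: 16.2
gripper_force: 11.8
```

Width 16.2 mm is consistent with the squared, tilted bar. I'll release, retreat over the lever and check.

```bash
python3 -m crank '[{"dx":0,"dy":0,"dz":0,"yaw":0},{"dx":0,"dy":0,"dz":0,"yaw":0},{"dx":0,"dy":0,"dz":0.06,"yaw":0},{"dx":0,"dy":0,"dz":0.077,"yaw":0},{"dx":0.0029,"dy":0.0338,"dz":0,"yaw":-0.85},{"dx":0.0029,"dy":0.0338,"dz":0,"yaw":-0.85},{"dx":0.0029,"dy":0.0338,"dz":0,"yaw":-0.85},{"dx":0.0029,"dy":0.0338,"dz":0,"yaw":-0.85},{"dx":0.0029,"dy":0.0338,"dz":0,"yaw":-0.85},{"dx":0,"dy":0,"dz":0,"yaw":0}]' 0.6
python3 - <<'E'
from nut import *
fs=eyes.grab_frame("scene")[:,:,::-1]; ft=eyes.grab_frame("top")[:,:,::-1]
cv2.imwrite("pics/s4f.png",fs); cv2.imwrite("pics/t4f.png",ft)
k=8; o=np.array([295,125]); a=fs[125:190,295:345]
raw=cv2.convertScaleAbs(cv2.resize(a,None,fx=k,fy=k,interpolation=cv2.INTER_CUBIC),alpha=1.8)
im=raw.copy(); L=85.8
for f,col in ((0.1,(0,0,255)),(0.3,(0,255,0))):
    for P in bar(L,f)[1][:1]+[ring(L,f)[1]]:
        cv2.polylines(im,[np.round((proj("scene",st(p,P))-o+.5+[1.2,-.3])*k).astype(int)],False,col,1)
cv2.imwrite("pics/s4.png",np.hstack([raw,im]))
E
```

```text
time_s: 10.38
ee_pos: [487.1, 169.2, 325.0]
ee_rot: [-180.0, 0.0, 85.1]
force: [0.6, -0.9, 0.4]
gripper_width: 54.7
gripper_force: 0.0
```

View pics/s4.png

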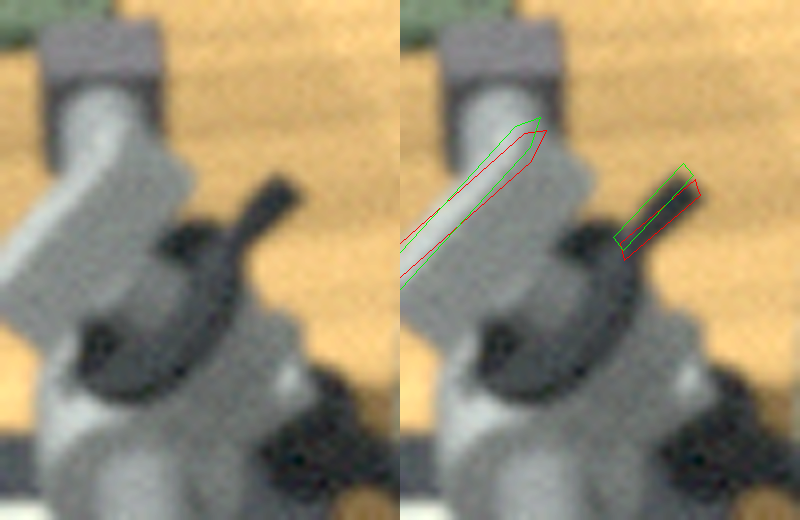

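The bar now runs nearly parallel to the tab: bar edge (40,345)→(195,185), tab (235,235)→(290,185). I'll put a number on the tab angle before closing.

```bash
python3 - <<'E'
from nut import *
def line(pts): 
    c=pts.mean(0); v=np.linalg.svd(pts-c)[2][0]; return np.degrees(np.arctan2(-v[1]*np.sign(v[0]),abs(v[0]))),c
k=8
for fn in ("s2f","s4f"):
    g=cv2.cvtColor(cv2.imread(f"pics/{fn}.png"),cv2.COLOR_BGR2GRAY)
    a=cv2.resize(g[125:190,295:345],None,fx=k,fy=k,interpolation=cv2.INTER_CUBIC)
    m=np.zeros_like(a); roi=np.array([(232,205),(285,160),(320,190),(262,250)]); cv2.fillPoly(m,[roi],1)
    m&=(a<62).astype(np.uint8); y,x=np.nonzero(m); print(fn,m.sum(),line(np.c_[x,y].astype(float)))
for r in (.1,.2,.3,.4):
    x=d(r); yv=np.cross(Z,x); c=H+57.8*Z
    P=np.array([c+u*x+v*yv+w*Z for u in (28,44) for v in (-3.5,3.5) for w in (-5,0,3*0)])
    q=((proj("scene",st(p,P))-[295,125]+.5+[1.2,-.3])*k).astype(np.float32)
    m=np.zeros((520,400),np.uint8); cv2.fillConvexPoly(m,cv2.convexHull(q).astype(int),1); Yy,X=np.nonzero(m); print(r,line(np.c_[X,Yy].astype(float)))
E
```

```text
s2f 2118 (np.float64(43.96263184464695), array([269.46175637, 206.66005666]))
s4f 2105 (np.float64(44.96643417691641), array([269.22565321, 206.74536817]))
0.1 (np.float64(42.63013402590676), array([278.5037594 , 214.00593589]))
0.2 (np.float64(44.839445175548995), array([275.25120579, 205.69815113]))
0.3 (np.float64(47.664249035761785), array([270.83818636, 199.15183028]))
0.4 (np.float64(50.119793252407234), array([265.38672866, 193.13567202]))
```

The tab is at about 0.2–0.28 and the nut at about 0.28, so they are lined up, and the ring hasn't moved. I'll go down and grip the lever again.

```bash
python3 -m crank '[{"dx":0,"dy":0,"dz":-0.07,"yaw":0},{"dx":0,"dy":0,"dz":-0.07,"yaw":0},{"dx":0,"dy":0,"dz":-0.07,"yaw":0},{"dx":0,"dy":0,"dz":-0.06,"yaw":0},{"dx":0,"dy":0,"dz":-0.0365,"yaw":0},{"dx":0,"dy":0,"dz":0,"yaw":0}]'; python3 -m crank '[{"dx":0,"dy":0,"dz":0,"yaw":0},{"dx":0,"dy":0,"dz":0,"yaw":0},{"dx":0,"dy":0,"dz":0,"yaw":0},{"dx":0,"dy":0,"dz":0,"yaw":0},{"dx":0,"dy":0,"dz":0,"yaw":0}]' 0 28
```

```text
time_s: 11.22
ee_pos: [485.4, 166.5, 78.6]
ee_rot: [-179.7, 0.1, 84.9]
force: [0.1, 0.6, -0.7]
gripper_width: 54.8
gripper_force: 0.0
time_s: 11.85
ee_pos: [488.0, 168.1, 80.8]
ee_rot: [179.8, -0.0, 84.9]
force: [2.0, -1.1, 0.7]
gripper_width: 13.7
gripper_force: 28.0
```

```bash
python3 -m crank '[{"dx":0.0007,"dy":0.0074,"dz":0.0114,"yaw":0},{"dx":0.0007,"dy":0.0081,"dz":0.017,"yaw":0},{"dx":0.0005,"dy":0.0053,"dz":0.018,"yaw":0},{"dx":0.0002,"dy":0.0024,"dz":0.0187,"yaw":0},{"dx":0,"dy":-0.0005,"dz":0.0188,"yaw":0}]'; python3 -m crank '[{"dx":-0.0003,"dy":-0.0034,"dz":0.0185,"yaw":0},{"dx":-0.0006,"dy":-0.0063,"dz":0.0178,"yaw":0},{"dx":-0.0008,"dy":-0.0090,"dz":0.0165,"yaw":0},{"dx":-0.001,"dy":-0.0114,"dz":0.0149,"yaw":0},{"dx":0,"dy":-0.001,"dz":0.001,"yaw":0},{"dx":0,"dy":0,"dz":0,"yaw":0},{"dx":0,"dy":0,"dz":0,"yaw":0}]'
```

```text
time_s: 12.48
ee_pos: [489.4, 185.3, 147.1]
ee_rot: [179.9, 0.1, 84.9]
force: [5.7, -3.2, -6.6]
gripper_width: 13.7
gripper_force: 28.0
time_s: 13.35
ee_pos: [487.2, 161.5, 202.4]
ee_rot: [179.9, -0.0, 84.9]
force: [5.4, 0.3, -2.5]
gripper_width: 14.1
gripper_force: 28.0
```

```bash
python3 -m crank '[{"dx":0,"dy":-0.0035,"dz":0.004,"yaw":0},{"dx":0,"dy":0,"dz":0,"yaw":0},{"dx":0,"dy":0,"dz":0,"yaw":0}]'; python3 -m crank '[{"dx":0,"dy":0,"dz":0,"yaw":0},{"dx":0,"dy":0,"dz":0,"yaw":0},{"dx":0,"dy":0,"dz":0.04,"yaw":0},{"dx":0,"dy":0,"dz":0.06,"yaw":0},{"dx":0,"dy":0,"dz":0.06,"yaw":0},{"dx":0,"dy":0,"dz":0,"yaw":0},{"dx":0,"dy":0,"dz":0,"yaw":0}]' 0.6
python3 - <<'E'
from nut import *
fs=eyes.grab_frame("scene")[:,:,::-1]; a=fs[110:200,285:420]; o=[285,110]; k=5.9
raw=cv2.resize(a,None,fx=k,fy=k,interpolation=cv2.INTER_CUBIC); raw=cv2.convertScaleAbs(raw,alpha=1.5)
b=cv2.imread("pics/scene0.png")
# lever compare: end bead vs start
t=b[125:160,355:395]; r=cv2.matchTemplate(fs,t,cv2.TM_CCOEFF_NORMED); print("bead",cv2.minMaxLoc(r)[1:4:2], "start (355,125)")
cv2.imwrite("pics/s5.png",raw[:600,:800])
E
```

```text
time_s: 13.72
ee_pos: [486.9, 159.1, 205.1]
ee_rot: [179.9, -0.0, 84.9]
force: [5.0, 0.8, -4.6]
gripper_width: 13.8
gripper_force: 28.0
time_s: 14.6
ee_pos: [485.5, 158.3, 332.8]
ee_rot: [-179.9, 0.0, 84.9]
force: [-1.3, -0.8, 0.0]
gripper_width: 54.8
gripper_force: 0.0
bead (0.9900859594345093, (355, 125)) start (355,125)
```

View pics/s5.png

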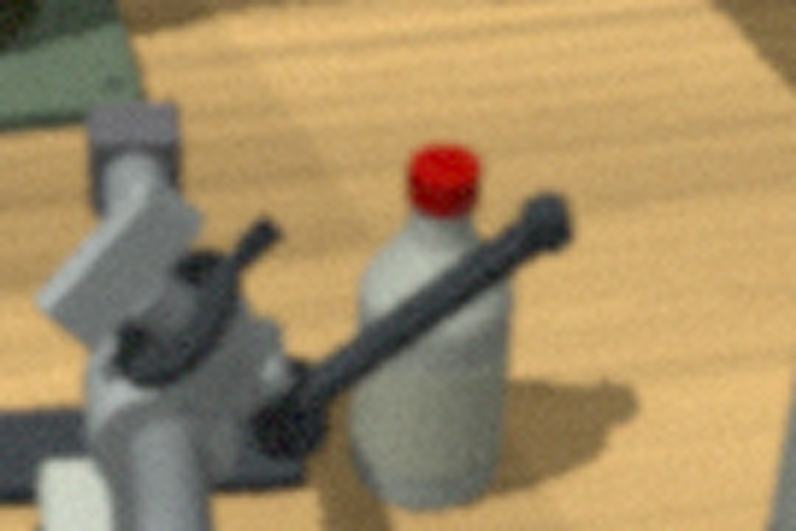

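The lever is back at its closed picture position, with the bead at (547,222) and an exact match to the start. The nut is parallel to the tab and nothing is touched, so I'm handing in.

```bash
python3 -c "
from workcell import ticket; print(ticket.job_done())"
```

```text
the job is handed in; nothing more can be done
None
```

I opened the lever, turned the nut into line with the ring's tab (within about 0.1 rad by camera), closed the lever again and handed the job in; the hand-in returned no verdict, and the last picture showed the lever back at its starting closed position, the ring unmoved and the gripper clear.

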